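# Point out the two blanks for the next doll and call the turner

### The job

Show the turner which two of the five wooden blanks standing in the middle of the bench make the next doll. With the fingers pointing down, bring the fingertips a couple of centimetres above the top of the tallest straight one and stay there for two seconds, then do the same over the ball-shaped one, and then press the call button gently all the way down and let it go. Touch none of the five, do not come down low over any of the other three on the way, and disturb nothing else on the bench.

Things in the scene. Friction and masses are not known exactly. Their poses are not given: they have to be found in the camera images.
- tall_body: The tall body blank: straight cylinder with a domed top, 44 mm diameter, 140 mm high, the tallest blank. The dome's peak is 140 mm above the origin. Loose bare pale wood, upright on the table, round about its vertical z axis; origin at the centre of its underside. The five blanks stand in any order in two staggered rows, axes at least 120 mm apart.
- ball_head: The ball-shaped head blank: a ball 58 mm in diameter on a small flat foot, its top 55 mm above the origin. Loose bare pale wood, upright on the table, round about its vertical z axis; origin at the centre of its underside. The five blanks stand in any order in two staggered rows, axes at least 120 mm apart.
- mid_body: Other blank: straight cylinder with a domed top like the tall one, 44 mm diameter but only 100 mm high. Loose bare pale wood, upright on the table, round about its vertical z axis; origin at the centre of its underside. The five blanks stand in any order in two staggered rows, axes at least 120 mm apart.
- waist_body: Other blank: waisted body, 50 mm diameter at the foot, 32 mm at the waist, 46 mm near the top, 120 mm high. Loose bare pale wood, upright on the table, round about its vertical z axis; origin at the centre of its underside. The five blanks stand in any order in two staggered rows, axes at least 120 mm apart.
- dome_head: Other blank: squat head like a half loaf, flat-footed, straight low sides and a domed top, 64 mm diameter, 48 mm high. Loose bare pale wood, upright on the table, round about its vertical z axis; origin at the centre of its underside. The five blanks stand in any order in two staggered rows, axes at least 120 mm apart.
- call_button_top (a point): Centre of the top face of the call button's round steel cap, 32 mm in diameter, pressed straight down; it stands 10 mm proud, 22 mm above the table, on a grey round housing (48 mm diameter, 12 mm high) fixed to the table to the robot's left of the blanks. The point moves down with the cap.
- call_button_base: The call button's grey round housing, 48 mm diameter and 12 mm high, fixed to the table, carrying the cap. Origin at the centre of its underside.
- call_button (a joint): Travel of the call button in m: 0 up, 0.006 fully pressed. Spring-loaded: about 5 N holds it fully down, and it comes up by itself when let go.
- pot: Bystander: green metal pot, open at the top, with two loop handles to its sides, 110 mm diameter without them, 70 mm high, loose, at the far edge of the work. Origin at the centre of its underside.
- hammer: Bystander: hammer 260 mm long lying flat along its own x axis, loose, at the far edge. Origin on the table under its middle.
- brush: Bystander: bench brush 220 mm long lying flat along its own x axis, loose, at the far left. Origin on the table under its middle.
- offcut: Bystander: eight-sided wooden offcut 68 mm across, 30 mm high, loose, lying between blanks and button. Origin at the centre of its underside.

How it is judged:
By the outcome, as a careful person would: the job done as asked, in the order asked, and still so for the second after the job is handed in, with the robot touching nothing.
It also fails if it takes over 48 s, if anything falls off the work surface, if the arm or the gripper's body presses on something with over 40 N, if the wrist force passes 120 N, or if a joint passes its speed limit or range.

### The arm

A 6-joint arm with a two-finger parallel gripper is mounted at the origin on the work surface. World frame = base frame: x ahead of the robot, y to its left, z up, the work surface at z = 0. Lengths are in m, angles in rad, forces in N, time in s.
With the tool pointing down it reaches from about 0.35 to 0.875 m from the base axis. Payload 15.5 kg.
Tool frame: the origin (TCP) lies between the finger pads, 19 mm behind the fingertips; this is the grasp point; z points along the fingers, y is the line along which they close (so a half turn about z gives the same grasp; the last joint's range is limited). The gripper opens to 85 mm and grips with 20 to 120 N. Pads are 22 mm wide; open, the fingers measure 114 mm over their backs; the gripper's body (76 mm by 85 mm) begins 54 mm behind the grasp point. The pads swing forward as they close: fully open they stand 13 mm farther back than shut.
Start: joints at [-1.22, 0.494, 1.345, -0, 1.302, -0.096], TCP at [0.269, -0.564, 0.25] pointing down, gripper open.
Joint ranges: [-2.91, 2.91], [-0.82, 2.16], [0.22, 2.67], [-1.22, 4.37], [0.12, 2.79], [-3.08, 3.08]. Speed limits (rad/s): [1.89, 1.89, 2.57, 3.01, 3.01, 3.01].

### API

Orientations are given as a unit quaternion [x, y, z, w].
In Python, from station import observe, read_camera, finish_job gives the robot as it stands. The module is installed in compiled form; this text tells all that it offers.
- The arm moves only by the tool servo_tool, never from a script. Its argument "targets" is a list of rows, each a list of 3 entries, a list of its own where there are three numbers: the opening, from -1 (shut) to 1 (fully open), then the shift along the tool's x, y, z in cm, then the turn, a rotation vector about the tool's x, y, z in degrees. A call has exactly 5 rows; each row shifts and turns the commanded pose from where the row before left it, along the tool's axes as they then stand; what a row does not reach is not made up. A row lasts 1/10 s, in which the tool goes at most 50 mm and 8.59 degrees, less where a joint would pass 70% of its speed; a pose out of reach is approached as far as the arm can. A call with a gripper value outside its range is refused whole. The fingers move at their own pace and stop on an object; the grip force is fixed at half the most. Time passes only in rows, so rows that do not move let the fingers close, or fill a call up. It gives the time, the measured TCP pose, the force, the opening and the grip force at its end, in the units of the state.
- observe(): the state, without advancing time (a new reading comes with each control period).
- read_camera(name): name is "scene" or "side" or "wrist"; returns a dict with "img" (420x560x3 uint8, red, green, blue), "fx", "fy", "cx", "cy" (pixels), "world_to_cam" (4x4, takes a point from world to camera coordinates). Camera axes: x right, y up, looking along -z (the intrinsics and any distortion apply to the point x, -y, -z); pixel columns grow to the right and rows downward; lengths in m; the calibration is good to about 2 mm. A picture is of the moment at which its call begins. There is no depth.
- finish_job(): hands the job in; it is judged then, once.
The state is a dict: "clock": time; "joint_positions": joint angles; "qvel": joint speeds; "joint_efforts": joint torques, N m; "eef_pos": TCP position; "ee_rot": TCP orientation; "contact_force": force on the tool from outside, world axes, zero at the start; "ft_torque": the same for the moment, N m; "finger_gap": opening from 0.0 (shut) to 1.0 (fully open); "grip_force": force on a finger pad.
Only numpy, scipy, OpenCV 4.12 (cv2) and the standard library are available. Lean on these libraries where they do the work, as an engineer would, in place of code of your own. Each camera call takes 0.05 s, during which the arm holds its last target. There are 200 camera calls.

## Working session

There is one attempt and no reset: what is moved stays moved. The work goes in short steps, Python scripts to look and compute and a tool call to move; the robot and the scene stay as the last step left them, time stands still between calls to the robot, and variables do not carry over. Pictures are saved under pics/ and viewed, at most 10 in all, crops included, and the job is handed in when it is done.

Besides the shell and the picture viewer there is one more tool, called by a JSON object that holds its "op" and its "data". servo_tool: Moves the arm, as the interface text tells. Its arguments: {"type":"object","properties":{"targets":{"type":"array","items":{"type":"array"}}},"required":["targets"]}

```bash
mkdir -p pics; python3 - <<'E'
from station import *
import cv2,pickle
d={}
for n in("scene","side"):
    c=read_camera(n);d[n]=c;cv2.imwrite(f"pics/{n}.png",c["img"][:,:,::-1]);print(n,{k:v for k,v in c.items() if k!="img"})
pickle.dump(d,open("d.pkl","wb"));s=observe();print(s)
E
```

```text
scene {'fx': 456.05556577816327, 'fy': 456.05556577816327, 'cx': 281.56184060039595, 'cy': 198.58961368899173, 'world_to_cam': array([[-0.25171552,  0.96759434, -0.02001246,  0.14723035],
       [-0.67550308, -0.16084596,  0.7196    ,  0.41216799],
       [ 0.69306196,  0.19465297,  0.69410038, -1.4973797 ],
       [ 0.        ,  0.        ,  0.        ,  1.        ]])}
side {'fx': 391.6212376455916, 'fy': 391.6212376455916, 'cx': 274.24682951239544, 'cy': 209.01849591280958, 'world_to_cam': array([[-0.83598501, -0.54872897, -0.00505788,  0.52669121],
       [ 0.2819941 , -0.43748662,  0.85386461, -0.21918363],
       [-0.470753  ,  0.71239173,  0.52047059, -0.66734177],
       [ 0.        ,  0.        ,  0.        ,  1.        ]])}
{'clock': 0.1, 'joint_positions': array([-1.22049569e+00,  4.94122636e-01,  1.34604905e+00, -2.94608965e-05,
        1.30250532e+00, -9.54640161e-02]), 'qvel': array([ 0.00096764, -0.00158429,  0.000189  ,  0.00088915,  0.00239486,
       -0.00079766]), 'joint_efforts': array([ 1.73159096e-03, -8.83591390e+01, -3.84562969e+01, -2.98321211e-04,
        5.15419466e-03, -7.63882781e-06]), 'eef_pos': array([ 0.26938054, -0.56363957,  0.2494657 ]), 'ee_rot': array([ 9.75263380e-01,  2.21045349e-01, -8.29824181e-05, -5.35974734e-04]), 'contact_force': array([0.30928556, 0.30705826, 0.06774206]), 'ft_torque': array([ 0.01759533, -0.00484888, -0.00856558]), 'grip_force': 0.0, 'finger_gap': 0.9972346604159951}
```

View pics/scene.png

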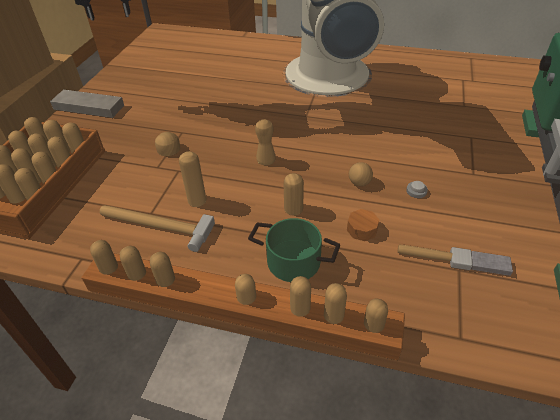

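View pics/side.png

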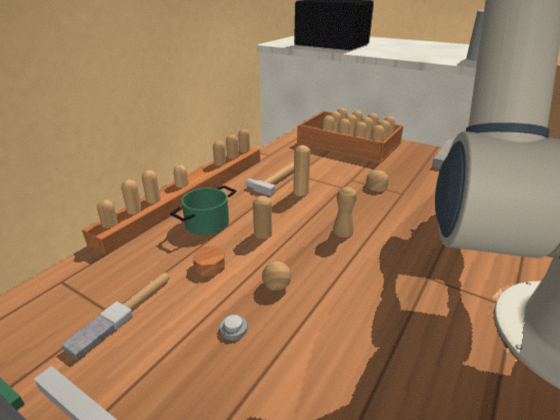

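The scene view shows a tall blank at about (192,178), the waisted one at (265,143) and the mid one at (293,195). The two heads are at (167,144) and (361,175), and the button cap is at (418,188). The side view shows the same items: tall (302,170), heads (377,181) and (277,277), button (233,325). I'll enlarge the heads to tell which is the ball.

```bash
python3 - <<'E'
import cv2,pickle,numpy as np
d=pickle.load(open("d.pkl","rb"))
T=[]
for n,u,v in[("scene",167,144),("scene",361,175),("side",377,181),("side",277,277),("side",233,325),("scene",418,188)]:
    c=d[n]["img"][v-25:v+25,u-25:u+25,::-1];T.append(cv2.resize(c,(260,260),interpolation=cv2.INTER_CUBIC))
cv2.imwrite("pics/crop.png",np.vstack([np.hstack(T[:3]),np.hstack(T[3:])]))
E
```

```text
(no output)
```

View pics/crop.png

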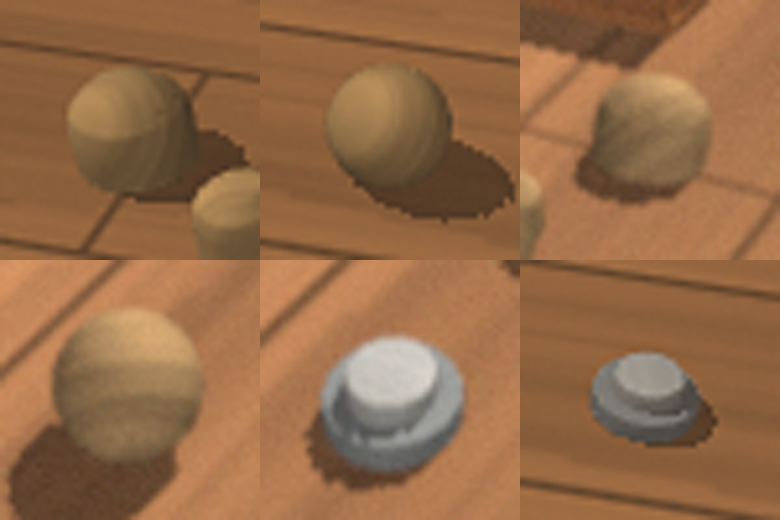

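The ball is the head at scene (361,175) and side (277,277): it is fully round with a narrow foot. The other head, at scene (167,144), has straight sides, so it's the dome. The cap top centre is at about scene (418,184.5) and side (233.4,321.5).

```bash
cat > h.py <<'E'
import numpy as np
def ray(c,u,v):
    W=c["world_to_cam"];R,t=W[:3,:3],W[:3,3]
    d=R.T@np.array([(u-c["cx"])/c["fx"],-(v-c["cy"])/c["fy"],-1.]);return -R.T@t,d/np.linalg.norm(d)
def tri(a,p,b,q):
    o1,d1=ray(a,*p);o2,d2=ray(b,*q)
    s=np.linalg.lstsq(np.c_[d1,-d2],o2-o1,rcond=None)[0]
    x,y=o1+s[0]*d1,o2+s[1]*d2;return (x+y)/2,np.linalg.norm(x-y)
def plane(c,p,z):
    o,d=ray(c,*p);return o+d*(z-o[2])/d[2]
def proj(c,X):
    x=c["world_to_cam"]@np.r_[X,1];return c["cx"]-c["fx"]*x[0]/x[2],c["cy"]+c["fy"]*x[1]/x[2]
E
python3 - <<'E'
import cv2,pickle
from h import *
np.set_printoptions(precision=4,suppress=True)
d=pickle.load(open("d.pkl","rb"));S,D=d["scene"],d["side"]
P={"tall":((192,178),(302,170)),"ball":((361,175),(277,277)),"mid":((293,195),(262,218)),"waist":((265,143),(345,213)),"dome":((167,144),(377,181))}
m={}
for n in d:
    lab=cv2.cvtColor(d[n]["img"],cv2.COLOR_RGB2LAB).astype(int);hsv=cv2.cvtColor(d[n]["img"],cv2.COLOR_RGB2HSV)
    m[n]=((hsv[...,0]>=14)&(hsv[...,0]<30)&(hsv[...,1]>70)).astype(np.uint8)
    m[n]=cv2.morphologyEx(m[n],cv2.MORPH_OPEN,np.ones((3,3)))
for k,(p,q) in P.items():
    r=[]
    for n,a in(("scene",p),("side",q)):
        _,l,st,ce=cv2.connectedComponentsWithStats(m[n]);i=l[a[1],a[0]];r.append((st[i],ce[i]));print(k,n,i,st[i],ce[i].round(1))
    print("  centroid tri",*tri(S,r[0][1],D,r[1][1]))
    bb=[(s[0]+s[2]/2-.5,s[1]+s[3]/2-.5) for s,_ in r];print("  bbox tri",*tri(S,bb[0],D,bb[1]))
p,q=(418.2,184.5),(233.4,321.5)
print("button",*tri(S,p,D,q),plane(S,p,.022),plane(D,q,.022))
E
```

```text
tall scene 33 [ 178  151   29   57 1110] [192.4 178.9]
tall side 5 [ 265  145   46   52 1065] [296.  170.7]
  centroid tri [ 0.6712 -0.1785  0.0717] 0.011423738562517922
  bbox tri [ 0.6867 -0.1675  0.079 ] 0.025523224310822483
ball scene 37 [348 162  26  24 497] [360.4 173.7]
ball side 9 [262 261  29  30 701] [276.2 275.6]
  centroid tri [0.509  0.1763 0.0266] 0.0013442229044312007
  bbox tri [0.5091 0.1766 0.0272] 0.0016187328216277217
mid scene 40 [283 173  22  43 807] [293.2 194. ]
mid side 8 [253 195  19  44 757] [262.2 216.6]
  centroid tri [0.636  0.0413 0.0473] 0.0007151898139055937
  bbox tri [0.6362 0.0419 0.0478] 0.00035923047365050764
waist scene 15 [255 119  21  47 771] [264.6 142.4]
waist side 7 [333 186  24  52 884] [344.8 212.2]
  centroid tri [ 0.4782 -0.07    0.055 ] 0.001475204070112202
  bbox tri [ 0.4787 -0.0689  0.057 ] 0.0011290905098952368
dome scene 24 [155 131  26  26 541] [167.2 143.9]
dome side 6 [366 170  23  22 418] [377.1 180.5]
  centroid tri [ 0.4949 -0.3359  0.0177] 0.0005995263943704437
  bbox tri [ 0.4948 -0.3346  0.0187] 0.0012129528542972493
button [0.5096 0.3117 0.0212] 0.00027597490736353556 [0.5106 0.3117 0.022 ] [0.5091 0.3121 0.022 ]
```

```bash
python3 - <<'E'
import pickle
from h import *
from scipy.spatial.transform import Rotation as Ro
from station import observe
np.set_printoptions(precision=4,suppress=True)
d=pickle.load(open("d.pkl","rb"));S,D=d["scene"],d["side"]
t=plane(S,(192.4,178.9),.068);print(t)
for z in(0,.14):print(proj(S,[t[0],t[1],z]),proj(D,[t[0],t[1],z]))
s=observe();R=Ro.from_quat(s["ee_rot"]);p=s["eef_pos"]
for X in([t[0],t[1],.25],[.509,.1765,.25],[.51,.312,.2]):
    print(X,"shift cm",R.inv().apply(np.array(X)-p)*100);p=np.array(X)
E
```

```text
[ 0.6613 -0.1865  0.068 ]
(np.float64(196.89054476191336), np.float64(200.51637378572664)) (np.float64(301.0889905848047), np.float64(191.79840568948924))
(np.float64(187.17296945941445), np.float64(153.73836551123253)) (np.float64(302.70514720695917), np.float64(145.51617321675062))
[np.float64(0.6612904607176837), np.float64(-0.1864674243885357), 0.25] shift cm [ 51.6231 -17.1341  -0.031 ]
[0.509, 0.1765, 0.25] shift cm [  1.9087 -39.3158   0.0427]
[0.51, 0.312, 0.2] shift cm [  5.932  -12.1773   5.0136]
```

{"op": "servo_tool", "data": {"targets": [[-1, [2, -0.66, 0], [0, 0, 0]], [-1, [3.5, -1.16, 0], [0, 0, 0]], [-1, [3.5, -1.16, 0], [0, 0, 0]], [-1, [3.5, -1.16, 0], [0, 0, 0]], [-1, [3.5, -1.16, 0], [0, 0, 0]]]}}

```text
clock: 0.6
eef_pos: [0.3917, -0.4459, 0.2497]
ee_rot: [0.975, 0.221, -0.0, -0.0]
contact_force: [-0.3, -0.4, 0.3]
finger_gap: 0.143
grip_force: 0.0
```

{"op": "servo_tool", "data": {"targets": [[-1, [3.5, -1.16, 0], [0, 0, 0]], [-1, [3.5, -1.16, 0], [0, 0, 0]], [-1, [3.5, -1.16, 0], [0, 0, 0]], [-1, [3.5, -1.16, 0], [0, 0, 0]], [-1, [3.5, -1.16, 0], [0, 0, 0]]]}}

```text
clock: 1.1
eef_pos: [0.5247, -0.318, 0.2497]
ee_rot: [0.975, 0.221, -0.0, -0.0]
contact_force: [-0.6, -0.4, -0.4]
finger_gap: -0.001
grip_force: 0.0
```

{"op": "servo_tool", "data": {"targets": [[-1, [3.5, -1.16, 0], [0, 0, 0]], [-1, [3.5, -1.16, 0], [0, 0, 0]], [-1, [3.5, -1.16, 0], [0, 0, 0]], [-1, [3.5, -1.16, 0], [0, 0, 0]], [-1, [3, -1, 0], [0, 0, 0]]]}}

```text
clock: 1.6
eef_pos: [0.654, -0.1935, 0.2496]
ee_rot: [0.975, 0.221, -0.0, -0.0]
contact_force: [0.5, -0.6, -0.2]
finger_gap: -0.003
grip_force: 0.0
```

{"op": "servo_tool", "data": {"targets": [[-1, [1.1, -0.4, 0], [0, 0, 0]], [-1, [0, 0, 0], [0, 0, 0]], [-1, [0, 0, 0], [0, 0, 0]], [-1, [0, 0, 0], [0, 0, 0]], [-1, [0, 0, 0], [0, 0, 0]]]}}

```text
clock: 2.1
eef_pos: [0.6605, -0.1878, 0.2501]
ee_rot: [0.975, 0.22, -0.0, 0.0]
contact_force: [0.0, 0.6, 0.0]
finger_gap: -0.002
grip_force: 0.0
```

{"op": "servo_tool", "data": {"targets": [[-1, [0.05, -0.1, 1.5], [0, 0, 0]], [-1, [0, 0, 2], [0, 0, 0]], [-1, [0, 0, 2], [0, 0, 0]], [-1, [0, 0, 1], [0, 0, 0]], [-1, [0, 0, 0.5], [0, 0, 0]]]}}

```text
clock: 2.6
eef_pos: [0.6606, -0.186, 0.1792]
ee_rot: [0.975, 0.221, -0.0, -0.0]
contact_force: [0.0, -0.7, 0.4]
finger_gap: -0.001
grip_force: 0.0
```

```bash
python3 - <<'E'
from station import *
import cv2,numpy as np
a=read_camera("scene")["img"][90:230,110:290];b=read_camera("side")["img"][70:210,220:400]
cv2.imwrite("pics/over.png",np.hstack([cv2.resize(x,(395,307),interpolation=cv2.INTER_CUBIC) for x in(a,b)])[:,:,::-1])
E
```

```text
(no output)
```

View pics/over.png

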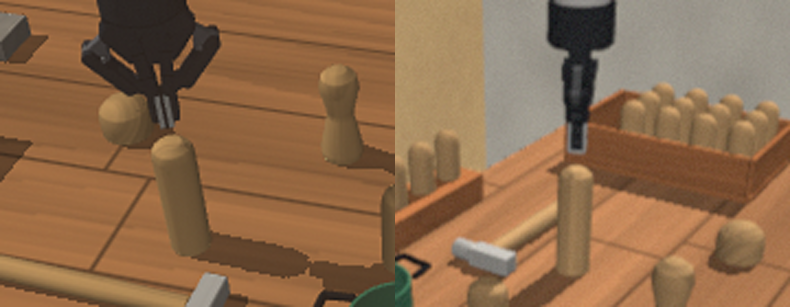

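The closed fingertips sit centred about 2 cm above the tall blank: crop (165,125) over a top at (172,138) in the scene view, and (577,152) over (575,167) in the side view. I'll hold for a bit over 2 s.

{"op": "servo_tool", "data": {"targets": [[-1, [0, 0, 0], [0, 0, 0]], [-1, [0, 0, 0], [0, 0, 0]], [-1, [0, 0, 0], [0, 0, 0]], [-1, [0, 0, 0], [0, 0, 0]], [-1, [0, 0, 0], [0, 0, 0]]]}}

```text
clock: 3.2
eef_pos: [0.6612, -0.1857, 0.1802]
ee_rot: [0.975, 0.221, 0.0, 0.0]
contact_force: [-0.7, 1.2, -0.2]
finger_gap: -0.003
grip_force: 0.0
```

{"op": "servo_tool", "data": {"targets": [[-1, [0, 0, 0], [0, 0, 0]], [-1, [0, 0, 0], [0, 0, 0]], [-1, [0, 0, 0], [0, 0, 0]], [-1, [0, 0, 0], [0, 0, 0]], [-1, [0, 0, 0], [0, 0, 0]]]}}

```text
clock: 3.7
eef_pos: [0.6612, -0.1856, 0.18]
ee_rot: [0.975, 0.221, 0.0, 0.0]
contact_force: [-0.5, 0.4, -0.4]
finger_gap: -0.003
grip_force: 0.0
```

{"op": "servo_tool", "data": {"targets": [[-1, [0, 0, 0], [0, 0, 0]], [-1, [0, 0, 0], [0, 0, 0]], [-1, [0, 0, 0], [0, 0, 0]], [-1, [0, 0, 0], [0, 0, 0]], [-1, [0, 0, 0], [0, 0, 0]]]}}

```text
clock: 4.2
eef_pos: [0.6612, -0.1857, 0.18]
ee_rot: [0.975, 0.221, 0.0, 0.0]
contact_force: [1.1, -1.6, -0.1]
finger_gap: 0.002
grip_force: 0.0
```

{"op": "servo_tool", "data": {"targets": [[-1, [0, 0, 0], [0, 0, 0]], [-1, [0, 0, 0], [0, 0, 0]], [-1, [0, 0, 0], [0, 0, 0]], [-1, [0, 0, 0], [0, 0, 0]], [-1, [0, 0, 0], [0, 0, 0]]]}}

```text
clock: 4.7
eef_pos: [0.6612, -0.1856, 0.18]
ee_rot: [0.975, 0.221, -0.0, -0.0]
contact_force: [-0.1, 0.7, 0.8]
finger_gap: 0.002
grip_force: 0.0
```

{"op": "servo_tool", "data": {"targets": [[-1, [0, 0, 0], [0, 0, 0]], [-1, [0, 0, 0], [0, 0, 0]], [-1, [0, 0, 0], [0, 0, 0]], [-1, [0, 0, 0], [0, 0, 0]], [-1, [0, 0, 0], [0, 0, 0]]]}}

```text
clock: 5.2
eef_pos: [0.6612, -0.1857, 0.18]
ee_rot: [0.975, 0.221, -0.0, -0.0]
contact_force: [0.1, -0.0, 0.2]
finger_gap: 0.003
grip_force: 0.0
```

{"op": "servo_tool", "data": {"targets": [[-1, [0, 0, -1], [0, 0, 0]], [-1, [0, 0, -2], [0, 0, 0]], [-1, [0, 0, -2], [0, 0, 0]], [-1, [0, 0, -2], [0, 0, 0]], [-1, [0, -1, -0.1], [0, 0, 0]]]}}

```text
clock: 5.7
eef_pos: [0.6583, -0.1777, 0.2545]
ee_rot: [0.975, 0.221, 0.002, 0.002]
contact_force: [0.2, 0.1, 0.8]
finger_gap: -0.001
grip_force: 0.0
```

{"op": "servo_tool", "data": {"targets": [[-1, [0.2, -3.5, 0], [0, 0, 0]], [-1, [0.2, -3.5, 0], [0, 0, 0]], [-1, [0.2, -3.5, 0], [0, 0, 0]], [-1, [0.2, -3.5, 0], [0, 0, 0]], [-1, [0.2, -3.5, 0], [0, 0, 0]]]}}

```text
clock: 6.2
eef_pos: [0.5893, -0.0129, 0.2509]
ee_rot: [0.975, 0.221, -0.0, -0.0]
contact_force: [0.3, 0.5, 0.4]
finger_gap: -0.003
grip_force: 0.0
```

{"op": "servo_tool", "data": {"targets": [[-1, [0.2, -3.5, 0], [0, 0, 0]], [-1, [0.2, -3.5, 0], [0, 0, 0]], [-1, [0.2, -3.5, 0], [0, 0, 0]], [-1, [0.2, -3.5, 0], [0, 0, 0]], [-1, [0.1, -3.5, 0], [0, 0, 0]]]}}

```text
clock: 6.7
eef_pos: [0.5219, 0.1487, 0.251]
ee_rot: [0.975, 0.221, -0.0, -0.0]
contact_force: [-0.1, 0.0, -0.0]
finger_gap: -0.005
grip_force: 0.0
```

{"op": "servo_tool", "data": {"targets": [[-1, [0, -2.3, 0], [0, 0, 0]], [-1, [0, -1, 0], [0, 0, 0]], [-1, [0, 0, 0], [0, 0, 0]], [-1, [0, 0, 0], [0, 0, 0]], [-1, [0, 0, 0], [0, 0, 0]]]}}

```text
clock: 7.2
eef_pos: [0.5093, 0.1762, 0.2509]
ee_rot: [0.975, 0.221, 0.0, 0.0]
contact_force: [0.1, -0.1, 0.4]
finger_gap: 0.0
grip_force: 0.0
```

{"op": "servo_tool", "data": {"targets": [[-1, [0, 0, 1.5], [0, 0, 0]], [-1, [0, 0, 3], [0, 0, 0]], [-1, [0, 0, 3], [0, 0, 0]], [-1, [0, 0, 3], [0, 0, 0]], [-1, [0, 0, 2], [0, 0, 0]]]}}

```text
clock: 7.7
eef_pos: [0.5087, 0.176, 0.1241]
ee_rot: [0.975, 0.22, -0.001, 0.0]
contact_force: [-0.4, -0.0, -0.3]
finger_gap: 0.002
grip_force: 0.0
```

{"op": "servo_tool", "data": {"targets": [[-1, [0, 0, 1.5], [0, 0, 0]], [-1, [0, 0, 1], [0, 0, 0]], [-1, [0, 0, 0.6], [0, 0, 0]], [-1, [0, 0, 0], [0, 0, 0]], [-1, [0, 0, 0], [0, 0, 0]]]}}

```text
clock: 8.2
eef_pos: [0.5093, 0.1771, 0.0955]
ee_rot: [0.975, 0.221, 0.0, -0.0]
contact_force: [-0.2, 0.9, -0.8]
finger_gap: -0.0
grip_force: 0.0
```

```bash
python3 - <<'E'
from station import *
import cv2,numpy as np
a=read_camera("scene")["img"][90:230,280:460];b=read_camera("side")["img"][210:350,180:360]
cv2.imwrite("pics/ball.png",np.hstack([cv2.resize(x,(395,307),interpolation=cv2.INTER_CUBIC) for x in(a,b)])[:,:,::-1])
E
```

```text
(no output)
```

View pics/ball.png

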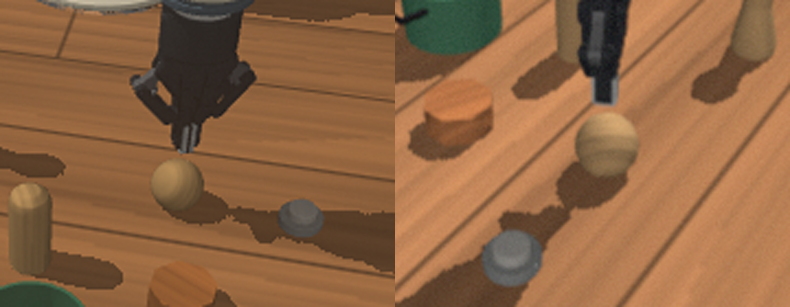

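The fingertips are centred about 2 cm above the ball: crop (187,150) over a ball centred at (177,185), and (604,103) over (607,143). I'll hold, then rise and move to the button.

{"op": "servo_tool", "data": {"targets": [[-1, [0, 0, 0], [0, 0, 0]], [-1, [0, 0, 0], [0, 0, 0]], [-1, [0, 0, 0], [0, 0, 0]], [-1, [0, 0, 0], [0, 0, 0]], [-1, [0, 0, 0], [0, 0, 0]]]}}

```text
clock: 8.8
eef_pos: [0.5089, 0.1771, 0.095]
ee_rot: [0.975, 0.221, 0.0, -0.0]
contact_force: [-0.1, 0.4, 0.2]
finger_gap: -0.003
grip_force: 0.0
```

{"op": "servo_tool", "data": {"targets": [[-1, [0, 0, 0], [0, 0, 0]], [-1, [0, 0, 0], [0, 0, 0]], [-1, [0, 0, 0], [0, 0, 0]], [-1, [0, 0, 0], [0, 0, 0]], [-1, [0, 0, 0], [0, 0, 0]]]}}

```text
clock: 9.3
eef_pos: [0.5088, 0.1771, 0.095]
ee_rot: [0.975, 0.221, -0.0, -0.0]
contact_force: [0.8, 1.1, 0.1]
finger_gap: 0.003
grip_force: 0.0
```

{"op": "servo_tool", "data": {"targets": [[-1, [0, 0, 0], [0, 0, 0]], [-1, [0, 0, 0], [0, 0, 0]], [-1, [0, 0, 0], [0, 0, 0]], [-1, [0, 0, 0], [0, 0, 0]], [-1, [0, 0, 0], [0, 0, 0]]]}}

```text
clock: 9.8
eef_pos: [0.5089, 0.1771, 0.095]
ee_rot: [0.975, 0.221, -0.0, 0.0]
contact_force: [-0.2, -0.3, 0.7]
finger_gap: 0.003
grip_force: 0.0
```

{"op": "servo_tool", "data": {"targets": [[-1, [0, 0, 0], [0, 0, 0]], [-1, [0, 0, 0], [0, 0, 0]], [-1, [0, 0, 0], [0, 0, 0]], [-1, [0, 0, 0], [0, 0, 0]], [-1, [0, 0, 0], [0, 0, 0]]]}}

```text
clock: 10.3
eef_pos: [0.5089, 0.1771, 0.095]
ee_rot: [0.975, 0.221, -0.0, -0.0]
contact_force: [0.5, 0.0, 0.0]
finger_gap: 0.0
grip_force: 0.0
```

{"op": "servo_tool", "data": {"targets": [[-1, [0, 0, 0], [0, 0, 0]], [-1, [0, 0, 0], [0, 0, 0]], [-1, [0, 0, 0], [0, 0, 0]], [-1, [0, 0, 0], [0, 0, 0]], [-1, [0, 0, 0], [0, 0, 0]]]}}

```text
clock: 10.8
eef_pos: [0.5089, 0.1771, 0.095]
ee_rot: [0.975, 0.221, 0.0, -0.0]
contact_force: [0.4, -0.2, -0.5]
finger_gap: 0.004
grip_force: 0.0
```

{"op": "servo_tool", "data": {"targets": [[-1, [0, 0, -1], [0, 0, 0]], [-1, [0, 0, -2.5], [0, 0, 0]], [-1, [0, 0, -2.5], [0, 0, 0]], [-1, [0, 0, -2], [0, 0, 0]], [-1, [0.4, -0.8, -1], [0, 0, 0]]]}}

```text
clock: 11.3
eef_pos: [0.5096, 0.1859, 0.1873]
ee_rot: [0.975, 0.221, 0.001, 0.0]
contact_force: [-0.4, 0.8, -0.6]
finger_gap: 0.001
grip_force: 0.0
```

{"op": "servo_tool", "data": {"targets": [[-1, [1.2, -2.5, 0], [0, 0, 0]], [-1, [1.2, -2.5, 0], [0, 0, 0]], [-1, [1.2, -2.5, 0], [0, 0, 0]], [-1, [1.2, -2.5, 0], [0, 0, 0]], [-1, [0.7, -1.3, 0], [0, 0, 0]]]}}

```text
clock: 11.8
eef_pos: [0.5094, 0.3141, 0.1849]
ee_rot: [0.975, 0.222, -0.0, -0.0]
contact_force: [0.4, -0.5, -0.5]
finger_gap: -0.0
grip_force: 0.0
```

{"op": "servo_tool", "data": {"targets": [[-1, [0, 0, 1.5], [0, 0, 0]], [-1, [0, 0, 2.5], [0, 0, 0]], [-1, [0, 0, 2], [0, 0, 0]], [-1, [0, 0, 1], [0, 0, 0]], [-1, [0, 0, 0], [0, 0, 0]]]}}

```text
clock: 12.3
eef_pos: [0.5093, 0.3114, 0.1138]
ee_rot: [0.975, 0.221, -0.001, 0.0]
contact_force: [0.5, -0.9, 0.2]
finger_gap: -0.002
grip_force: 0.0
```

{"op": "servo_tool", "data": {"targets": [[-1, [0, 0, 2], [0, 0, 0]], [-1, [0, 0, 2], [0, 0, 0]], [-1, [0, 0, 1.5], [0, 0, 0]], [-1, [0, 0, 0.5], [0, 0, 0]], [-1, [0, 0, 0], [0, 0, 0]]]}}

```text
clock: 12.8
eef_pos: [0.5101, 0.3118, 0.0553]
ee_rot: [0.975, 0.221, -0.0, 0.0]
contact_force: [-0.2, 0.2, 0.0]
finger_gap: -0.002
grip_force: 0.0
```

{"op": "servo_tool", "data": {"targets": [[-1, [0, 0, 0.3], [0, 0, 0]], [-1, [0, 0, 0.3], [0, 0, 0]], [-1, [0, 0, 0.2], [0, 0, 0]], [-1, [0, 0, 0.1], [0, 0, 0]], [-1, [0, 0, 0], [0, 0, 0]]]}}

```text
clock: 13.3
eef_pos: [0.5099, 0.3117, 0.046]
ee_rot: [0.975, 0.221, -0.0, 0.0]
contact_force: [-0.3, 0.5, 0.1]
finger_gap: 0.003
grip_force: 0.0
```

{"op": "servo_tool", "data": {"targets": [[-1, [0, 0, 0.2], [0, 0, 0]], [-1, [0, 0, 0.2], [0, 0, 0]], [-1, [0, 0, 0.2], [0, 0, 0]], [-1, [0, 0, 0.2], [0, 0, 0]], [-1, [0, 0, 0], [0, 0, 0]]]}}

```text
clock: 13.8
eef_pos: [0.5099, 0.3118, 0.0378]
ee_rot: [0.975, 0.221, -0.0, -0.0]
contact_force: [-0.5, 0.8, 2.9]
finger_gap: -0.0
grip_force: 1.5
```

{"op": "servo_tool", "data": {"targets": [[-1, [0, 0, 0.1], [0, 0, 0]], [-1, [0, 0, 0.1], [0, 0, 0]], [-1, [0, 0, 0], [0, 0, 0]], [-1, [0, 0, 0], [0, 0, 0]], [-1, [0, 0, 0], [0, 0, 0]]]}}

```text
clock: 14.3
eef_pos: [0.5099, 0.3118, 0.0361]
ee_rot: [0.975, 0.221, 0.0, -0.0]
contact_force: [-0.9, 0.2, 4.3]
finger_gap: -0.003
grip_force: 2.0
```

{"op": "servo_tool", "data": {"targets": [[-1, [0, 0, 0.05], [0, 0, 0]], [-1, [0, 0, 0.05], [0, 0, 0]], [-1, [0, 0, 0], [0, 0, 0]], [-1, [0, 0, 0], [0, 0, 0]], [-1, [0, 0, 0], [0, 0, 0]]]}}

```text
clock: 14.8
eef_pos: [0.5099, 0.3118, 0.035]
ee_rot: [0.975, 0.221, 0.0, -0.0]
contact_force: [-0.6, -1.0, 4.5]
finger_gap: -0.001
grip_force: 2.3
```

{"op": "servo_tool", "data": {"targets": [[-1, [0, 0, 0.05], [0, 0, 0]], [-1, [0, 0, 0], [0, 0, 0]], [-1, [0, 0, 0], [0, 0, 0]], [-1, [0, 0, 0], [0, 0, 0]], [-1, [0, 0, 0], [0, 0, 0]]]}}

```text
clock: 15.3
eef_pos: [0.51, 0.3117, 0.0347]
ee_rot: [0.975, 0.221, 0.0, -0.0]
contact_force: [-1.6, -0.3, 10.0]
finger_gap: -0.004
grip_force: 4.3
```

The force rose from 4.5 N to 10 N while the tool moved only 0.3 mm, so the button is at its stop. I'll let it go.

{"op": "servo_tool", "data": {"targets": [[-1, [0, 0, -0.3], [0, 0, 0]], [-1, [0, 0, -0.5], [0, 0, 0]], [-1, [0, 0, -1], [0, 0, 0]], [-1, [0, 0, -2], [0, 0, 0]], [-1, [0, 0, -3], [0, 0, 0]]]}}

```text
clock: 15.8
eef_pos: [0.5091, 0.3113, 0.1025]
ee_rot: [0.975, 0.221, -0.001, 0.0]
contact_force: [0.3, 0.4, -0.4]
finger_gap: 0.002
grip_force: 0.0
```

{"op": "servo_tool", "data": {"targets": [[-1, [0, 0, -3], [0, 0, 0]], [-1, [0, 0, -3], [0, 0, 0]], [-1, [0, 0, -1], [0, 0, 0]], [-1, [0, 0, 0], [0, 0, 0]], [-1, [0, 0, 0], [0, 0, 0]]]}}

```text
clock: 16.3
eef_pos: [0.5095, 0.3115, 0.1719]
ee_rot: [0.975, 0.221, -0.0, 0.0]
contact_force: [0.1, 0.2, 0.3]
finger_gap: 0.002
grip_force: 0.0
```

```bash
python3 - <<'E'
from station import *
import cv2
cv2.imwrite("pics/end.png",read_camera("scene")["img"][:,:,::-1]);print(observe()["contact_force"])
E
```

```text
[-0.51874095  0.10477812 -0.35216348]
```

View pics/end.png

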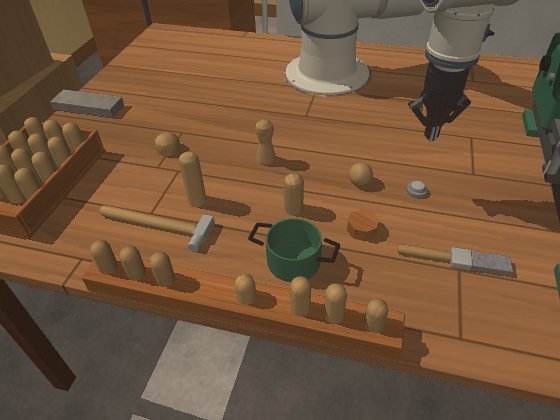

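Everything is where it was: tall (192,178), ball (361,175), and the button cap is back up at (418,188). The gripper is clear, with no contact force.

```bash
python3 -c "
from station import *
print(finish_job())"
```

```text
the job is handed in; nothing more can be done
None
```

The job is handed in at about 16 s of the 48 s allowed: the fingertips held about 2 cm above the tall blank and then the ball for over 2 s each, the button was pressed to its stop at about 10 N and released, and the final picture shows nothing else moved.

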